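# Put the mixed-up mini pots back on their own saucers

## Robot

A 6-joint arm with a two-finger parallel gripper is mounted at the origin on the work surface. World frame = base frame: x ahead of the robot, y to its left, z up, the work surface at z = 0. Lengths are in mm, angles in degrees, forces in N, time in s.
With the tool pointing down it reaches from about 325 to 925 mm from the base axis. Payload 3.1 kg.
Tool frame: the origin (TCP) lies on the centre line of the jaws, within the pads' length; the fingertips stand 19 mm ahead of it and the grasp point (between the pads) is the TCP (tip_reach is the distance from the TCP to the fingertips, in mm); z points along the fingers, y is the direction in which the jaws open and shut (so a half turn about z gives the same grasp; the last joint's range is limited). The gripper opens to 85 mm and grips with 20 to 120 N. Pads are 22 mm wide; open, the fingers measure 114 mm over their backs; the gripper's body (76 mm by 85 mm) begins 54 mm behind the grasp point. The pads swing forward as they close: fully open they stand 13 mm farther back than shut.
Start: joints at [69.603, 12.427, 92.441, -0, 75.132, -6.429], TCP at [150.85, 606.534, 250.3] pointing down, gripper open.
Joint ranges: [-157.48, 157.48], [-44.54, 120.13], [17.64, 146.25], [-64.5, 244.5], [7.68, 150.69], [-147.95, 147.95]. Speed limits (degrees/s): [159.86, 159.86, 180, 180, 180, 180].

## Interface

Orientations are given as [roll, pitch, yaw] about the fixed x, y, z axes, in that order (R = Rz(yaw) Ry(pitch) Rx(roll)).
In Python, from workcell import get_state, snapshot, sign_off, find_in, tip_reach gives the robot as it stands.
- The arm moves only by the shell command python3 -m jog 'ROWS' [FORCE]. ROWS is a JSON object of lists of equal length, an entry for each row: "hand": the opening, from -1 (shut) to 1 (fully open); "linear": the shift along the tool's x, y, z scaled (see below), a list of three; "yaw": the turn about the tool's z scaled (see below). A call has exactly 5 rows; each row shifts and turns the commanded pose from where the row before left it, along the tool's axes as they then stand; what a row does not reach is not made up. The controller multiplies each number of a shift by 100 mm and each number of a turn by 8 degrees. A row lasts 1/10 s, in which the tool goes at most 50 mm and 8.59 degrees, less where a joint would pass 70% of its speed; a pose out of reach is approached as far as the arm can. A call with a number of a shift or a turn outside -1 to 1 is refused whole. A call with a gripper value outside its range is refused whole. The fingers move at their own pace and stop on an object; FORCE is the grip in N (left out, the last holds). Time passes only in rows, so rows that do not move let the fingers close, or fill a call up. It gives the time, the measured TCP pose, the force and the opening at its end, in the units of the state.
- get_state(): the state, without advancing time (a new reading comes with each control period).
- snapshot(name): name is "scene" or "top" or "wrist"; returns a dict with "image" (384x512x3 uint8, red, green, blue), "range_z" (384x512 float32, mm along the optical axis (not along the pixel's ray), 0 where there is no reading), "K" (3x3 intrinsics, pixels), "distortion" ([k1, k2, p1, p2, k3] as OpenCV has them; the pictures are not rectified), "eye" and "rotation" of the camera in the world. Camera axes: x right, y down, z forward; pixel columns grow to the right and rows downward; lengths in mm; the calibration is good to about 2 mm. A picture is of the moment at which its call begins.
- sign_off(): hands the job in, once; it reports no verdict.
Trained networks look in a picture, given as the dict that the camera call returned (one of the last four; its "shot" number tells which), for a name from the list of things; names that differ only in an ending like _2 or _b are one class to them, and where a whole thing is asked for, a point or a joint stands for the part that bears it (a point fixed in the world has none). Each returns a list of dicts, best first, with "conf" (0 to 1); they miss things now and then, are a little off and sometimes report something else, mostly with a low value. They report only what shows in the picture. A call takes as long as a camera call.
- find_in(picture, thing): "at" ([x, y, z] in mm, in world coordinates, good to about 4 mm: the middle of the surface that is visible of it).
The state is a dict: "t": time; "qpos": joint angles; "joint_velocities": joint speeds; "tau": joint torques, N m; "tool_pos": TCP position; "eef_rot": TCP orientation; "contact_force": force on the tool from outside, world axes, zero at the start; "ft_torque": the same for the moment, N m; "finger_gap": finger opening in mm.
Only numpy, scipy, OpenCV 4.12 (cv2) and the standard library are available. Lean on these libraries where they do the work, as an engineer would, in place of code of your own. Each camera call takes 0.05 s, during which the arm holds its last target.

## Task

After watering, some of these pots were put back on the wrong saucers. Stand every pot, flat and upright, on the saucer of its own shape and size (large round, small round, square, six-sided), with the sides of the square and the six-sided pot parallel to those of their saucers; park a pot on a free bit of bench on the way, since the saucers are all taken. Move only the pots: leave the saucers, the candle and the wire spool where they are, and keep the pots upright and set them down without dropping them.

Things in the scene. Friction and masses are not known exactly. Their poses are not given: they have to be found in the camera images.
- pot_large_round: Large round pot: white ceramic, 60 mm tall, with a low rosette succulent (inside the rim, up to 25 mm above it); tapered body, 50 mm in diameter at the foot; the top 20 mm is a straight upright collar, 66 mm in diameter. Origin: centre of the underside, z up.  Belongs on the large round saucer. 0.09 to 0.3 kg.
- pot_small_round: Small round pot: white ceramic, 48 mm tall, with a small ball cactus (inside the rim, up to 25 mm above it); tapered body, 36 mm in diameter at the foot; the top 20 mm is a straight upright collar, 46 mm in diameter. Origin: centre of the underside, z up.  Belongs on the small round saucer. 0.09 to 0.3 kg.
- pot_square: Square pot: white ceramic, 56 mm tall, with a trio of short column cacti (inside the rim, up to 25 mm above it); tapered body, 42 mm across flats at the foot; the top 20 mm is a straight upright collar, 58 mm across its flat sides. Origin: centre of the underside, z up. x and y point square to its sides (looks the same every 90 degrees). Belongs on the square saucer. 0.09 to 0.3 kg.
- pot_hex: Six-sided pot: white ceramic, 56 mm tall, with a ball cactus (inside the rim, up to 25 mm above it); tapered body, 42 mm across flats at the foot; the top 20 mm is a straight upright collar, 54 mm across its flat sides (62 mm across corners). Origin: centre of the underside, z up. x points square to one of its six flat sides (looks the same every 60 degrees). Belongs on the six-sided saucer. 0.09 to 0.3 kg.
- saucer_large_round: Large round saucer: loose white ceramic saucer lying on the bench, flat floor 74 mm in diameter and 5 mm thick (pots stand on it, 5 mm above the bench), flared lip 15 mm high, 94 mm in diameter at the lip. Origin: centre of its underside at bench height, z up.  Weighs about 0.16 kg.
- saucer_small_round: Small round saucer: loose white ceramic saucer lying on the bench, flat floor 58 mm in diameter and 5 mm thick (pots stand on it, 5 mm above the bench), flared lip 15 mm high, 78 mm in diameter at the lip. Origin: centre of its underside at bench height, z up.  Weighs about 0.16 kg.
- saucer_square: Square saucer: loose white ceramic saucer lying on the bench, flat floor 62 mm across its sides and 5 mm thick (pots stand on it, 5 mm above the bench), flared lip 15 mm high, 82 mm across at the lip. Origin: centre of its underside at bench height, z up. x and y point square to its sides (looks the same every 90 degrees). Weighs about 0.16 kg.
- saucer_hex: Six-sided saucer: loose white ceramic saucer lying on the bench, flat floor 64 mm across its flat sides and 5 mm thick (pots stand on it, 5 mm above the bench), flared lip 15 mm high, 84 mm across flats (97 mm across corners) at the lip. Origin: centre of its underside at bench height, z up. x points square to one of its six flat sides (looks the same every 60 degrees). Weighs about 0.16 kg.
- candle: Dark red pillar candle, 60 mm in diameter, 91 mm tall with its wick, standing on the bench among the saucers; a bystander. Origin: centre of its underside. The bench between x = 0.40 and 0.70, y = -0.32 and 0.32 holds nothing but the listed things, so any gap there may serve as the free spot.
- spool: Reel of green binding wire with wooden flanges, 60 mm in diameter, 40 mm tall, standing on its flange on the bench among the saucers; a bystander. Origin: centre of its underside.

How it is judged (in metres and radians):
At the end, for the whole second after the job is handed in: Each pot stands on the floor of its own saucer: within 15 mm of its centre, underside within 3 mm of the floor, upright within 3 degrees, square and six-sided pots parallel to their saucers within 14 degrees; saucers flat, within 40 mm of where they lay; pots released and at rest (horizontal distance between pot_large_round and saucer_large_round below 0.015 m and z of pot_large_round in the frame of saucer_large_round between 0.002 and 0.008 m and angle between each of pot_large_round, saucer_large_round, pot_small_round, saucer_small_round, pot_square, saucer_square, pot_hex, saucer_hex's own z axis and vertical below 0.06 rad and linear speed of each of pot_large_round, pot_small_round, pot_square, pot_hex below 0.02 m/s and distance of each of saucer_large_round, saucer_small_round, saucer_square, saucer_hex from where it was at the start of the episode below 0.04 m and horizontal distance between pot_small_round and saucer_small_round below 0.015 m and z of pot_small_round in the frame of saucer_small_round between 0.002 and 0.008 m and horizontal distance between pot_square and saucer_square below 0.015 m and z of pot_square in the frame of saucer_square between 0.002 and 0.008 m and horizontal distance between pot_hex and saucer_hex below 0.015 m and z of pot_hex in the frame of saucer_hex between 0.002 and 0.008 m and (angle between the x axis of pot_square and the x axis of saucer_square, either way round below 0.25 rad or angle between the x axis of pot_square and the x axis of saucer_square, either way round above 1.32 rad) and (angle between the x axis of pot_hex and the x axis of saucer_hex, either way round below 0.25 rad or angle between the x axis of pot_hex and the x axis of saucer_hex, either way round between 0.797 and 1.297 rad)); the robot touches nothing.
It fails at once if a pot is tipped by more than about 35 degrees (angle between any of pot_large_round, pot_small_round, pot_square, pot_hex's own z axis and vertical above 0.6 rad).
It fails at once if a pot is let fall: moving faster than 0.6 m/s with no finger on it (a drop of about 2 cm) ((contact force between the fingers and pot_large_round below 0.02 N and linear speed of pot_large_round above 0.6 m/s) or (contact force between the fingers and pot_small_round below 0.02 N and linear speed of pot_small_round above 0.6 m/s) or (contact force between the fingers and pot_square below 0.02 N and linear speed of pot_square above 0.6 m/s) or (contact force between the fingers and pot_hex below 0.02 N and linear speed of pot_hex above 0.6 m/s)).
It fails at once if the candle or the wire spool is shifted by more than 30 mm or knocked over (distance of any of candle, spool from where it was at the start of the episode above 0.03 m or angle between any of candle, spool's own z axis and vertical above 0.5 rad).
It also fails if it takes over 109 s, if anything falls off the work surface, if the arm or the gripper's body presses on something with over 40 N, if the wrist force passes 120 N, or if a joint passes its speed limit or range.

## Working session

There is one attempt and no reset: what is moved stays moved. The work goes in short steps, Python scripts to look and compute and a shell command to move; the robot and the scene stay as the last step left them, time stands still between calls to the robot, and variables do not carry over. Pictures are saved under pics/ and viewed, and the job is handed in when it is done.

```bash
ls; mkdir -p pics; cat > h.py <<'E'
import numpy as np, cv2
from workcell import get_state, snapshot, sign_off, find_in, tip_reach
def save(p,n): cv2.imwrite('pics/'+n, p['image'][:,:,::-1])
def cloud(p):
    K=np.array(p['K']);d=np.array(p['distortion']);z=p['range_z'];h,w=z.shape
    u,v=np.meshgrid(np.arange(w),np.arange(h))
    n=cv2.undistortPoints(np.stack([u,v],-1).reshape(-1,1,2).astype(np.float64),K,d).reshape(h,w,2)
    c=np.dstack([n*z[...,None],z])
    W=c@np.array(p['rotation']).T+np.array(p['eye'])
    W[z==0]=np.nan
    return W
E
python3 - <<'E'
from h import *
print(get_state())
print(tip_reach)
p=snapshot('top');save(p,'top0.png');np.save('top0.npy',cloud(p));print(p['eye'],p['rotation'],p['K'])
for n in "pot_large_round pot_small_round pot_square pot_hex saucer_large_round saucer_small_round saucer_square saucer_hex candle spool".split():
    print(n,[(np.round(r['at']).tolist(),round(r['conf'],2)) for r in find_in(p,n)])
p=snapshot('scene');save(p,'scene0.png')
print(get_state()['t'])
E
```

```text
pics
{'t': 0.0, 'qpos': array([ 6.96025831e+01,  1.24775822e+01,  9.25292426e+01, -1.46786678e-03,
        7.51346848e+01, -6.42714629e+00]), 'joint_velocities': array([ 0.05360107, -0.0020417 , -0.02011237,  0.02539759,  0.09888483,
        0.02938331]), 'tau': array([-1.07415355e-03, -3.96842480e+01, -3.03854334e+01, -2.75374387e-04,
        9.64627834e-03, -8.42054959e-06]), 'tool_pos': array([150.57980146, 605.77614383, 248.95236175]), 'eef_rot': array([-1.79859221e+02, -1.44316446e-02,  1.66030090e+02]), 'contact_force': array([-0.57783279, -0.63770133, -0.34409782]), 'ft_torque': array([0.00297836, 0.0282853 , 0.00277475]), 'finger_gap': 85.38086489856977}
19.0Traceback (most recent call last):
  File "<stdin>", line 4, in <module>
  File "h.py", line 9, in cloud
    W=c@np.array(p['rotation']).T+np.array(p['eye'])
      ~~~~~~~~~~~~~~~~~~~~~~~~~~~^~~~~~~~~~~~~~~~~~~
ValueError: operands could not be broadcast together with shapes (384,512) (3,)
```

```bash
sed -i "s/W=c@np.array(p\['rotation'\]).T/from scipy.spatial.transform import Rotation as Ro; R=Ro.from_euler('xyz',p['rotation'],degrees=True).as_matrix(); W=c@R.T/" h.py
python3 - <<'E'
from h import *
p=snapshot('top');save(p,'top0.png');np.save('top0.npy',cloud(p));print(p['eye'],p['rotation'],p['K'],p['distortion'])
for n in "pot_large_round pot_small_round pot_square pot_hex saucer_large_round saucer_small_round saucer_square saucer_hex candle spool".split():
    print(n,[(np.round(r['at']).tolist(),round(r['conf'],2)) for r in find_in(p,n)])
W=np.load('top0.npy');print(W[::60,::64,2].round())
p=snapshot('scene');save(p,'scene0.png')
print(get_state()['t'])
E
```

```text
[373.89117005  -8.03958109 895.48373845] [-170.42957666    0.29981154  -89.00981678] [[410.69737881   0.         255.81814998]
 [  0.         410.69737881 190.15333423]
 [  0.           0.           1.        ]] [-0.03312121  0.          0.          0.          0.        ]
pot_large_round [([450.0, 201.0, 66.0], 0.76), ([430.0, -18.0, 82.0], 0.22)]
pot_small_round []
pot_square [([627.0, 2.0, 55.0], 0.71), ([614.0, 6.0, 10.0], 0.47)]
pot_hex [([436.0, -184.0, 62.0], 0.67), ([630.0, -198.0, 53.0], 0.31)]
saucer_large_round [([628.0, -195.0, 8.0], 0.86)]
saucer_small_round [([430.0, -171.0, 14.0], 0.81)]
saucer_square [([437.0, 186.0, 10.0], 0.7)]
saucer_hex [([616.0, 7.0, 10.0], 0.69), ([627.0, -197.0, 51.0], 0.21)]
candle [([432.0, -14.0, 81.0], 0.94), ([423.0, -169.0, 16.0], 0.61)]
spool [([607.0, 221.0, 40.0], 0.85), ([628.0, -198.0, 52.0], 0.16)]
[[-750. -403. -691. -691. -748. -752. -393. -575.]
 [ 121.   -0.   85.   67.   39.   -0.   68.   56.]
 [   0.   25.    1.    0.   -1.    1.   -1.    5.]
 [   1.   -1.    3.    1.   -2.    3.    1.    1.]
 [   2.    0.   -2.   -0.   88.    2.   -3.   53.]
 [  -3.    1.   -0.    1.   -0.   -1.   -0.   -3.]
 [  -2.   -3.   -3.   -3.   -3.   -1.    0.    2.]]
0.65
```

View pics/top0.png

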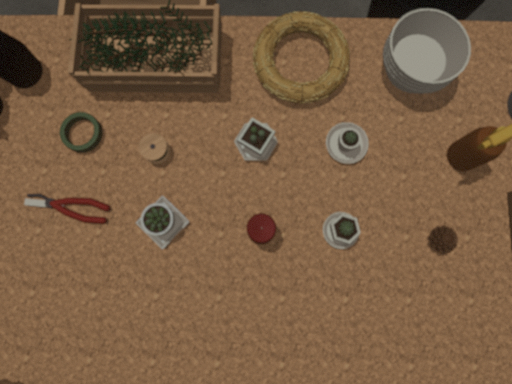

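View pics/scene0.png

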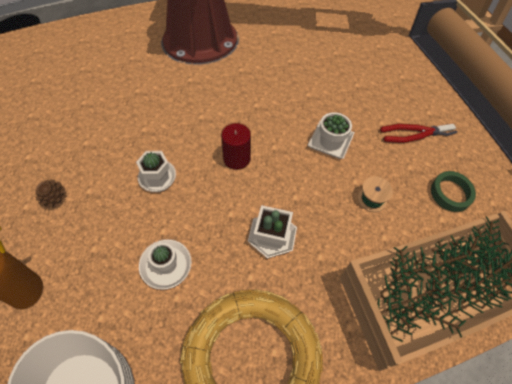

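The top view shows a four-way cycle. The large round pot is on the square saucer (px 160,220), the square pot on the six-sided saucer (256,140), the small round pot on the large round saucer (347,142), and the six-sided pot on the small round saucer (343,230). I'll take close views with the wrist camera next.

```bash
python3 -m jog '{"hand":[1,1,1,1,1],"linear":[[-0.37,-0.33,0],[-0.37,-0.33,0],[-0.37,-0.33,0],[-0.37,-0.33,0],[-0.37,-0.33,0]],"yaw":[0,0,0,0,0]}'; python3 -m jog '{"hand":[1,1,1,1,1],"linear":[[0,0,0],[0,0,0],[0,0,0],[0,0,0],[0,0,0]],"yaw":[1,1,1,1,1]}';python3 -m jog '{"hand":[1,1,1,1,1],"linear":[[0,0,0],[0,0,0],[0,0,0],[0,0,0],[0,0,0]],"yaw":[1,1,1,1,0.5]}'; python3 - <<'E'
from h import *
print(get_state()['tool_pos'],get_state()['eef_rot'],get_state()['qpos'])
p=snapshot('wrist');save(p,'w0.png');print(p['eye'],p['rotation'],p['K'])
E
```

```text
t: 1.15
tool_pos: [291.3, 400.2, 250.6]
eef_rot: [180.0, 0.0, 166.1]
contact_force: [0.4, -0.5, 0.1]
finger_gap: 85.6
t: 1.65
tool_pos: [290.7, 401.7, 250.5]
eef_rot: [180.0, -0.0, 125.7]
contact_force: [-0.2, -0.5, -0.0]
finger_gap: 85.5
t: 2.15
tool_pos: [290.6, 401.8, 250.5]
eef_rot: [180.0, -0.0, 89.8]
contact_force: [-0.2, -0.2, 0.0]
finger_gap: 85.4
[290.58443136 401.78665916 250.48557549] [ 1.79984340e+02 -1.42754231e-02  8.98011735e+01] [ 4.60096434e+01 -3.61892732e+00  1.09537695e+02 -1.48208010e-03
  7.40600905e+01  4.62088786e+01]
[290.0274869  472.2220616  373.54050076] [ 1.64100377e+02  5.06315215e-02 -2.12683095e-01] [[345.71724675   0.         256.16705106]
 [  0.         345.71724675 193.32171848]
 [  0.           0.           1.        ]]
```

View pics/w0.png

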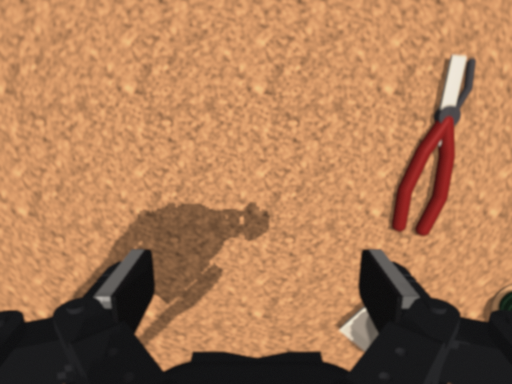

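```bash
python3 -m jog '{"hand":[1,1,1,1,1],"linear":[[-0.39,0.3,0],[-0.39,0.3,0],[-0.39,0.3,0],[-0.39,0.3,0],[-0.39,0.3,0]],"yaw":[0,0,0,0,0]}'; cat >> h.py <<'E'
def look(n,show=True):
    p=snapshot('wrist');save(p,n+'.png');W=cloud(p);np.savez('pics/'+n+'.npz',W=W,im=p['image'])
    s=get_state();print('t',round(s['t'],2),s['tool_pos'].round(1),s['eef_rot'].round(1))
    return p,W
E
python3 - <<'E'
from h import *
p,W=look('wA')
for n in ['pot_large_round','saucer_square']:
    print(n,[(np.round(r['at']).tolist(),round(r['conf'],2)) for r in find_in(p,n)])
E
```

```text
t: 2.7
tool_pos: [441.6, 205.3, 250.7]
eef_rot: [179.9, -0.0, 90.1]
contact_force: [0.2, 0.7, -0.1]
finger_gap: 84.9
t 2.75 [446.3 199.4 251.1] [179.7   0.3  89.8]
pot_large_round [([448.0, 206.0, 67.0], 0.64)]
saucer_square [([440.0, 222.0, 10.0], 0.87)]
```

View pics/wA.png

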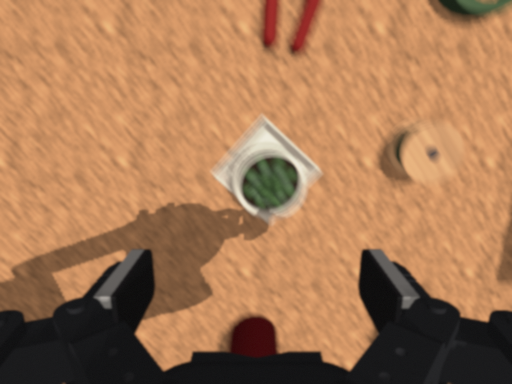

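```bash
cat >> h.py <<'E'
from scipy.spatial.transform import Rotation as Ro
from scipy.optimize import minimize
POT={'L':('r',60,50,66),'S':('r',48,36,46),'Q':('q',56,42,58),'H':('h',56,42,54)}
SAU={'L':('r',74,94),'S':('r',58,78),'Q':('q',62,82),'H':('h',64,84)}
def poly(kind,w,th,x,y,z):
    if kind=='r': a=np.linspace(0,2*np.pi,48,endpoint=False);r=w/2
    elif kind=='q': a=np.pi/4+np.arange(4)*np.pi/2;r=w/2/np.cos(np.pi/4)
    else: a=np.pi/6+np.arange(6)*np.pi/3;r=w/2/np.cos(np.pi/6)
    a=a+np.radians(th)
    return np.c_[x+r*np.cos(a),y+r*np.sin(a),np.full(len(a),z)]
def proj(p,P):
    R=Ro.from_euler('xyz',p['rotation'],degrees=True).as_matrix()
    c=(P-np.array(p['eye']))@R
    return cv2.projectPoints(c,np.zeros(3),np.zeros(3),np.array(p['K']),np.array(p['distortion']))[0].reshape(-1,2)
SC=2
def fill(m,pts):
    h=cv2.convexHull(pts.astype(np.float32))
    cv2.fillConvexPoly(m,np.round(h*SC*16).astype(np.int32),1,shift=4)
def potmask(p,k,x,y,th,zb,zc):
    kind,H,f,w=POT[k];m=np.zeros((384*SC,512*SC),np.uint8)
    P=[poly(kind,w,th,x,y,zb+H),poly(kind,w,th,x,y,max(zb+H-20,zc))]
    t=max(zc-zb,0)
    if zc<zb+H-20: P.append(poly(kind,f+(w-f)*t/(H-20),th,x,y,zb+t))
    fill(m,proj(p,np.vstack(P)));return m
def saumask(p,k,x,y,th):
    kind,f,w=SAU[k];m=np.zeros((384*SC,512*SC),np.uint8)
    fill(m,proj(p,np.vstack([poly(kind,w,th,x,y,15),poly(kind,f,th,x,y,0)])));return m
def fit(p,W,pk,sk,cx,cy,zb=5,name=None):
    """fit pot pk and/or saucer sk near (cx,cy); returns dict"""
    up=lambda m:cv2.resize(m.astype(np.uint8),None,fx=SC,fy=SC,interpolation=cv2.INTER_NEAREST)
    Wm=np.nan_to_num(np.dstack([cv2.medianBlur(np.nan_to_num(W[...,i]).astype(np.float32),5) for i in range(3)]))
    hsv=cv2.cvtColor(p['image'],cv2.COLOR_RGB2HSV)
    white=(hsv[...,1]<75)&(hsv[...,2]>70)
    near=np.hypot(Wm[...,0]-cx,Wm[...,1]-cy)<75
    out={};potfull=None
    def opt(pred,obs,ig,x0,sym):
        best=None
        def cost(v):
            m=pred(v);a=(m!=obs)&(ig==0)
            return a.sum()/max(obs.sum(),1)
        for th in (np.arange(0,sym,sym/6) if sym else [0]):
            v0=np.array([x0[0],x0[1],th])
            r=minimize(cost,v0,method='Nelder-Mead',options=dict(initial_simplex=v0+np.array([[0,0,0],[8,0,0],[0,8,0],[3,3,12.]]),xatol=.05,fatol=1e-4,maxiter=250))
            if best is None or r.fun<best.fun: best=r
        v=best.x.copy()
        if sym: v[2]=(v[2]+sym/2)%sym-sym/2
        return v,best.fun
    sym={'r':0,'q':90,'h':60}
    vis=p['image'].copy()
    if pk:
        zc=30
        obs=up(near&(Wm[...,2]>zc)&(Wm[...,2]<100)&(hsv[...,2]>0)); 
        n,l,st,ce=cv2.connectedComponentsWithStats(obs)
        # keep component nearest to the given centre
        pts=proj(p,np.array([[cx,cy,50.]]))[0]*SC
        i=1+np.argmin(np.hypot(*(ce[1:]-pts).T)-0.0*st[1:,4]+ (st[1:,4]<800)*1e4)
        obs=(l==i).astype(np.uint8)
        # the plant may overhang the rim silhouette: ignore green
        green=up((hsv[...,1]>75)&(hsv[...,0]>35)&(hsv[...,0]<95))
        v,f=opt(lambda v:potmask(p,pk,*v,zb,zc),obs,green,(cx,cy),sym[POT[pk][0]]);out['pot']=(v.round(1).tolist(),round(f,3))
        potfull=potmask(p,pk,*v,zb,0)
        for z,w in ((zb+POT[pk][1],POT[pk][3]),(zb+POT[pk][1]-20,POT[pk][3])):
            cv2.polylines(vis,[np.round(proj(p,poly(POT[pk][0],w,v[2],v[0],v[1],z))).astype(int)],True,(255,0,0),1)
        cx,cy=v[:2]
    if sk:
        obs=up(near&white&(Wm[...,2]<30))
        obs=cv2.morphologyEx(obs,cv2.MORPH_OPEN,np.ones((3,3),np.uint8))
        ig=cv2.dilate(potfull,np.ones((9,9))) if potfull is not None else np.zeros_like(obs)
        # high things in front also ignored
        ig|=up((Wm[...,2]>30))
        v,f=opt(lambda v:saumask(p,sk,*v),obs,ig,(cx,cy),sym[SAU[sk][0]]);out['saucer']=(v.round(1).tolist(),round(f,3))
        for z,w in ((15,SAU[sk][2]),(0,SAU[sk][1])):
            cv2.polylines(vis,[np.round(proj(p,poly(SAU[sk][0],w,v[2],v[0],v[1],z))).astype(int)],True,(0,0,255),1)
    if name: cv2.imwrite('pics/'+name,cv2.resize(vis[:,:,::-1],None,fx=1.5,fy=1.5,interpolation=cv2.INTER_NEAREST))
    print(out);return out
E
python3 - <<'E'
from h import *
p,W=look('wA2');fit(p,W,'L','Q',446,200,name='fA.png')
p=snapshot('top');W=cloud(p)
fit(p,W,'L','Q',446,200,name='ft.png')
E
```

```text
t 2.9 [441.2 206.  250.4] [-180.    -0.    89.9]
{'pot': ([450.5, 200.6, 5.3], np.float64(0.028)), 'saucer': ([448.4, 201.0, -42.3], np.float64(0.023))}
{'pot': ([450.4, 199.5, 5.3], np.float64(0.067)), 'saucer': ([449.9, 199.2, -42.7], np.float64(0.06))}
```

View pics/fA.png

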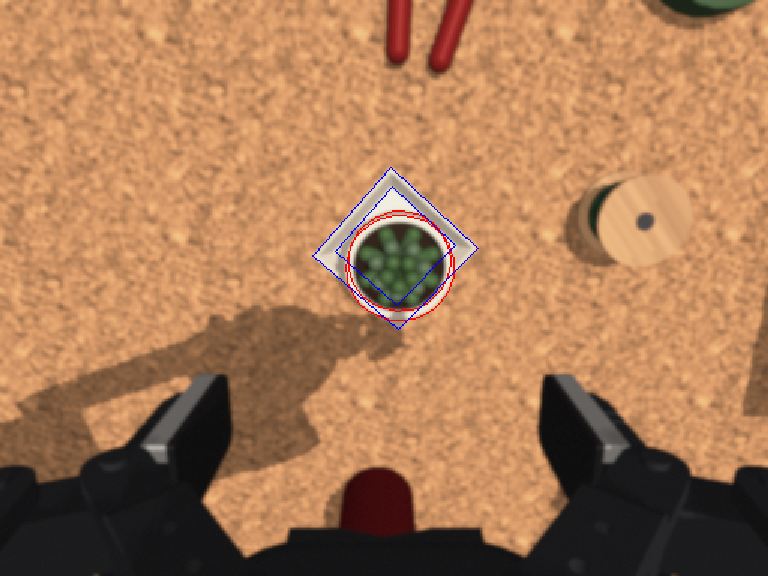

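View pics/ft.png

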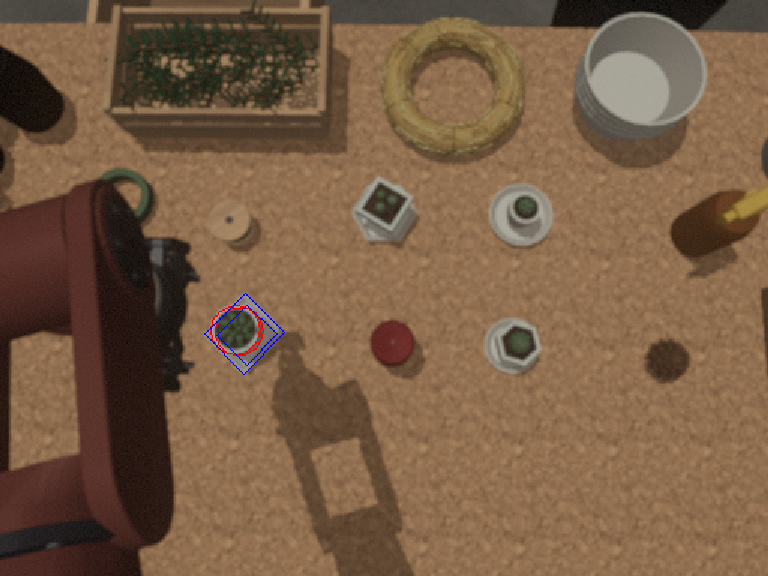

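The fits follow the outlines, and the two cameras agree to about 1.5 mm. I'll fit the others from the top view.

```bash
python3 - <<'E'
from h import *
p=snapshot('top');W=cloud(p)
fit(p,W,'Q','H',622,4,name='tB.png')
fit(p,W,'S','L',628,-197,name='tC.png')
fit(p,W,'H','S',434,-180,name='tD.png')
a=[cv2.imread(f'pics/t{c}.png')[120:400,300:600] for c in 'BCD'];cv2.imwrite('pics/tBCD.png',cv2.resize(np.hstack(a),(800,249)))
E
```

```text
{'pot': ([631.5, 0.6, -31.4], np.float64(0.041)), 'saucer': ([630.8, 1.4, 1.7], np.float64(0.037))}
{'pot': ([632.2, -200.4, 1.8], np.float64(0.062)), 'saucer': ([632.3, -201.2, 3.8], np.float64(0.046))}
{'pot': ([438.4, -184.6, -15.7], np.float64(0.046)), 'saucer': ([438.3, -184.0, -2.5], np.float64(0.04))}
```

View pics/tBCD.png

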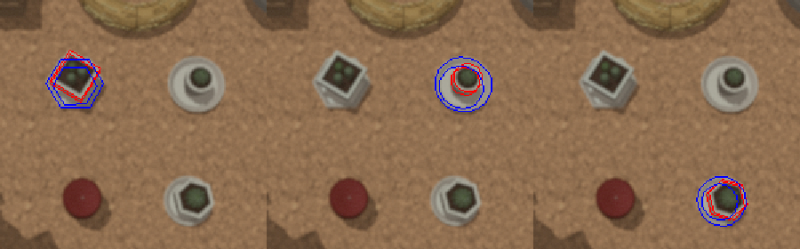

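```bash
python3 -m jog '{"hand":[1,1,1,1,1],"linear":[[-0.06,0.095,0],[0,0,0.45],[0,0,0.45],[0,0,0.45],[0,0,0.4]],"yaw":[0,0,0,0,0]}' 40; python3 -m jog '{"hand":[1,1,1,1,1],"linear":[[0,0,0.2],[0,0,0],[0,0,0],[0,0,0],[0,0,0]],"yaw":[0,0,0,0,0]}'
```

```text
t: 3.5
tool_pos: [449.5, 201.7, 73.5]
eef_rot: [180.0, 0.0, 90.2]
contact_force: [-0.3, 0.4, 0.6]
finger_gap: 85.2
t: 4.0
tool_pos: [451.9, 201.6, 57.4]
eef_rot: [179.8, -0.1, 90.1]
contact_force: [0.5, 0.3, 0.5]
finger_gap: 85.4
```

```bash
python3 -m jog '{"hand":[0.3,0.3,-1,-1,-1],"linear":[[0,0,0],[0,0,0],[0,0,0],[0,0,0],[0,0,0]],"yaw":[0,0,0,0,0]}' 40; python3 -m jog '{"hand":[-1,-1,-1,-1,-1],"linear":[[0,0,0],[0,0,0],[0,0,-0.05],[0,0,-0.1],[0,0,-0.2]],"yaw":[0,0,0,0,0]}'; python3 - <<'E'
from h import *
look('g1')
E
```

```text
t: 4.5
tool_pos: [451.5, 201.2, 56.8]
eef_rot: [179.9, -0.0, 90.0]
contact_force: [-0.8, 1.5, 6.7]
finger_gap: 64.7
t: 5.0
tool_pos: [447.8, 200.1, 88.9]
eef_rot: [-179.7, 0.1, 90.0]
contact_force: [0.9, 0.6, -2.2]
finger_gap: 64.6
t 5.05 [451.1 201.2  93.2] [179.9  -0.   90. ]
```

View pics/g1.png

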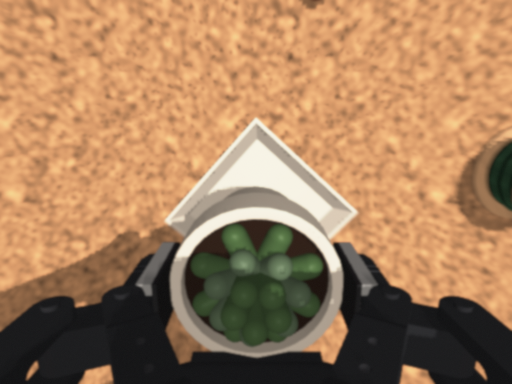

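```bash
python3 -m jog '{"hand":[-1,-1,-1,-1,-1],"linear":[[-0.35,0.26,0],[-0.35,0.26,0],[-0.36,0.26,0],[0,0,0],[0,0,0.2]],"yaw":[0,0,0,0,0]}'; python3 -m jog '{"hand":[-1,-1,-1,-1,-1],"linear":[[0,0,0.1],[0,0,0.05],[0,0,0.02],[0,0,0],[0,0,0]],"yaw":[0,0,0,0,0]}'
```

```text
t: 5.55
tool_pos: [532.0, 93.8, 73.0]
eef_rot: [179.6, -0.0, 89.9]
contact_force: [-0.4, 0.3, -3.1]
finger_gap: 64.7
t: 6.05
tool_pos: [528.6, 95.2, 53.8]
eef_rot: [179.9, -0.0, 90.1]
contact_force: [-0.3, 0.5, -2.1]
finger_gap: 64.2
```

```bash
python3 -m jog '{"hand":[-1,-1,-1,-1,-1],"linear":[[0,0,0.015],[0,0,0],[0,0,0],[0,0,0],[0,0,0]],"yaw":[0,0,0,0,0]}'; python3 -m jog '{"hand":[-1,-1,-1,-1,-1],"linear":[[0,0,0.015],[0,0,0],[0,0,0],[0,0,0],[0,0,0]],"yaw":[0,0,0,0,0]}'
```

```text
t: 6.55
tool_pos: [528.3, 94.9, 52.0]
eef_rot: [180.0, -0.0, 90.0]
contact_force: [0.2, -0.7, -2.8]
finger_gap: 64.6
t: 7.05
tool_pos: [528.4, 94.8, 51.9]
eef_rot: [-180.0, 0.0, 90.0]
contact_force: [-3.8, -1.4, 7.9]
finger_gap: 64.8
```

```bash
python3 -m jog '{"hand":[0.7,0.8,1,1,1],"linear":[[0,0,0],[0,0,0],[0,0,0],[0,0,0],[0,0,-0.4]],"yaw":[0,0,0,0,0]}'; python3 -m jog '{"hand":[1,1,1,1,1],"linear":[[0,0,-0.5],[0,0,-0.5],[-0.1,0.1,-0.46],[-0.42,0.5,0],[-0.42,0.42,0]],"yaw":[0,0,0,0,0]}';  python3 -m jog '{"hand":[1,1,1,1,1],"linear":[[0,0,-0.1],[0,0,0],[0,0,0],[0,0,0],[0,0,0]],"yaw":[0,0,0,0,0]}'; python3 - <<'E'
from h import *
p,W=look('wB');fit(p,W,'Q','H',631,1,name='fB.png')
p=snapshot('top');W=cloud(p);fit(p,W,'L',None,529,95,zb=0,name='ft2.png');fit(p,W,None,'Q',449,200,name='ft3.png')
E
```

```text
t: 7.55
tool_pos: [522.6, 94.5, 84.7]
eef_rot: [-179.2, 0.0, 90.0]
contact_force: [-0.3, 0.3, -1.2]
finger_gap: 85.2
t: 8.05
tool_pos: [614.4, 17.5, 240.1]
eef_rot: [179.6, 0.0, 90.2]
contact_force: [0.6, -0.1, 0.5]
finger_gap: 85.3
t: 8.55
tool_pos: [610.9, 18.5, 246.0]
eef_rot: [-180.0, -0.0, 90.1]
contact_force: [-0.3, -1.0, 0.3]
finger_gap: 85.6
t 8.6 [611.1  18.3 246.1] [-180.    -0.    90.1]
{'pot': ([631.3, 1.1, -31.0], np.float64(0.021)), 'saucer': ([631.4, 2.3, 0.7], np.float64(0.021))}
{'pot': ([542.8, 89.9, 2.8], np.float64(847.25))}
{'saucer': ([449.0, 200.0, 0.0], np.float64(0.0))}
```

View pics/fB.png

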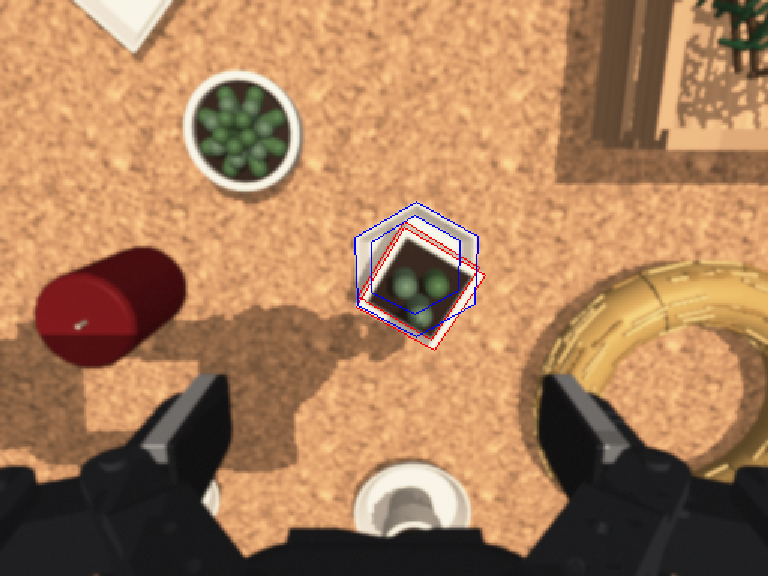

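View pics/ft3.png

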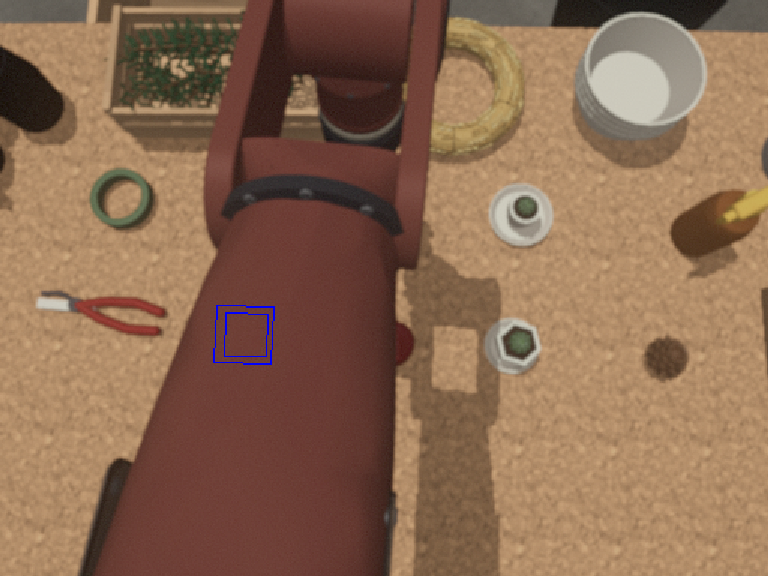

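```bash
python3 -m jog '{"hand":[1,1,1,1,1],"linear":[[-0.17,0.2,0],[0,0,0],[0,0,0],[0,0,0],[0,0,0]],"yaw":[0,-1,-1,-1,-1]}'; python3 -m jog '{"hand":[1,1,1,1,1],"linear":[[0,0,0.25],[0,0,0.25],[0,0,0.25],[0,0,0.25],[0,0,0]],"yaw":[-1,-1,-1,-0.36,0]}'; python3 - <<'E'
from h import *
s=get_state();print(s['tool_pos'],s['eef_rot'])
E
```

```text
t: 9.15
tool_pos: [631.6, 0.8, 246.2]
eef_rot: [-180.0, -0.0, 122.4]
contact_force: [0.1, 0.3, 0.4]
finger_gap: 85.5
t: 9.65
tool_pos: [628.1, 1.2, 141.6]
eef_rot: [-179.8, -0.5, 148.9]
contact_force: [-0.8, -0.8, -0.4]
finger_gap: 85.6
[628.14989692   1.15664102 141.55889058] [-179.77513778   -0.48609173  148.92742112]
```

```bash
python3 -m jog '{"hand":[1,1,1,1,1],"linear":[[0,0,0.3],[0,0,0.3],[0,0,0.25],[0,0,0.08],[0,0,0]],"yaw":[0,0,0,0,0]}'; python3 -m jog '{"hand":[0.3,0.3,-1,-1,-1],"linear":[[0,0,0],[0,0,0],[0,0,0],[0,0,0],[0,0,0]],"yaw":[0,0,0,0,0]}'; python3 -m jog '{"hand":[-1,-1,-1,-1,-1],"linear":[[0,0,0],[0,0,-0.05],[0,0,-0.1],[0,0,-0.25],[0,0,-0.4]],"yaw":[0,0,0,0,0]}'
```

```text
t: 10.15
tool_pos: [631.4, 0.7, 52.9]
eef_rot: [-180.0, -0.1, 148.9]
contact_force: [-0.3, 0.1, 0.1]
finger_gap: 85.6
t: 10.65
tool_pos: [634.0, 0.2, 55.9]
eef_rot: [179.9, 0.2, 148.9]
contact_force: [-0.6, -0.3, 6.9]
finger_gap: 56.8
t: 11.15
tool_pos: [628.4, 0.8, 130.3]
eef_rot: [-179.8, -0.5, 148.9]
contact_force: [0.1, -0.0, -2.9]
finger_gap: 57.1
```

```bash
python3 -m jog '{"hand":[-1,-1,-1,-1,-1],"linear":[[0,0,-0.4],[0,0,-0.4],[0.43,0.13,0],[0.43,0.13,0],[0.43,0.13,0]],"yaw":[0,0,0,0,0]}'; python3 -m jog '{"hand":[-1,-1,-1,-1,-1],"linear":[[0.43,0.13,0],[0.43,0.13,0],[0.43,0.12,0],[0,0,0],[0,0,0]],"yaw":[0,0,0,0.7,0.73]}'; python3 - <<'E'
from h import *
p,W=look('cA')
p=snapshot('scene');save(p,'sc1.png')
s=get_state();print(s['tool_pos'],s['eef_rot'])
E
```

```text
t: 11.65
tool_pos: [540.2, 101.1, 213.8]
eef_rot: [180.0, -0.0, 148.8]
contact_force: [-0.2, 1.0, -2.7]
finger_gap: 57.1
t: 12.15
tool_pos: [448.8, 200.6, 213.2]
eef_rot: [-180.0, -0.0, 137.4]
contact_force: [1.0, 0.1, -1.9]
finger_gap: 57.3
t 12.2 [449.4 200.2 213.3] [-180.    -0.   137.2]
[449.8175746  199.87343162 213.31452967] [-1.79973626e+02 -1.47998122e-02  1.37541681e+02]
```

View pics/cA.png

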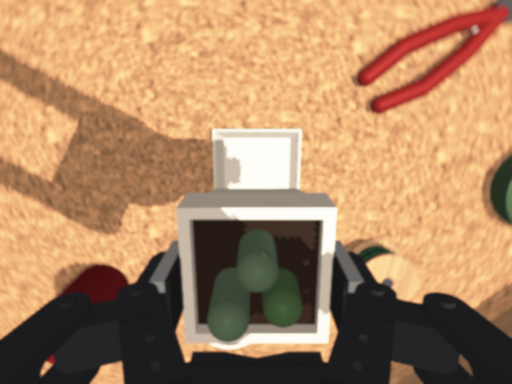

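View pics/sc1.png

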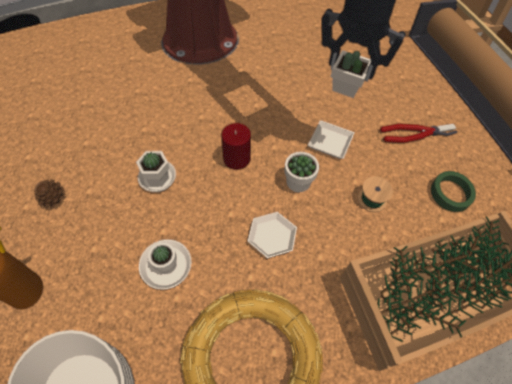

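```bash
python3 -m jog '{"hand":[-1,-1,-1,-1,-1],"linear":[[0,0,0.4],[0,0,0.4],[0,0,0.4],[0,0,0.25],[0,0,0.05]],"yaw":[0,0,0,0,0]}'; python3 -m jog '{"hand":[-1,-1,-1,-1,-1],"linear":[[0,0,0.02],[0,0,0],[0,0,0],[0,0,0],[0,0,0]],"yaw":[0,0,0,0,0]}';python3 - <<'E'
from h import *
p,W=look('cA2')
E
```

```text
t: 12.75
tool_pos: [447.2, 198.2, 59.6]
eef_rot: [-179.6, -0.3, 137.5]
contact_force: [-0.6, 0.2, -1.3]
finger_gap: 57.2
t: 13.25
tool_pos: [451.6, 199.9, 62.5]
eef_rot: [179.9, 0.1, 137.5]
contact_force: [-0.3, -0.8, -2.5]
finger_gap: 57.6
t 13.3 [451.3 199.8  62.2] [1.799e+02 1.000e-01 1.375e+02]
```

View pics/cA2.png

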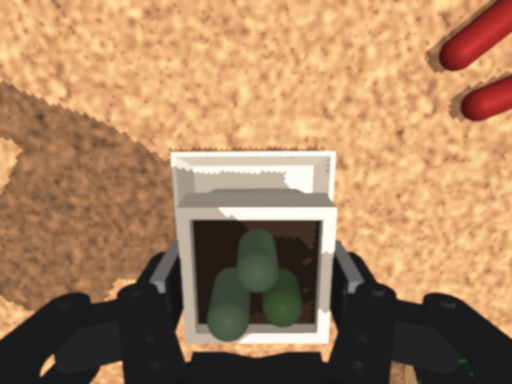

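```bash
python3 -m jog '{"hand":[-1,-1,-1,-1,-1],"linear":[[0.015,-0.01,0.02],[0,0,0.02],[0,0,0.01],[0,0,0],[0,0,0]],"yaw":[0,0,0,0,0]}';python3 -m jog '{"hand":[-1,-1,-1,-1,-1],"linear":[[0,0,0.02],[0,0,0],[0,0,0],[0,0,0],[0,0,0]],"yaw":[0,0,0,0,0]}'
```

```text
t: 13.8
tool_pos: [448.9, 199.9, 56.2]
eef_rot: [-180.0, -0.0, 137.5]
contact_force: [-0.7, -0.6, -1.5]
finger_gap: 57.2
t: 14.3
tool_pos: [449.1, 200.0, 55.9]
eef_rot: [-179.9, -0.0, 137.5]
contact_force: [-5.1, -0.8, 10.3]
finger_gap: 57.2
```

```bash
python3 -m jog '{"hand":[0.3,0.7,1,1,1],"linear":[[0,0,0],[0,0,0],[0,0,0],[0,0,-0.1],[0,0,-0.45]],"yaw":[0,0,0,0,0]}'; python3 -m jog '{"hand":[1,1,1,1,1],"linear":[[0,0,-0.5],[0,0,-0.5],[0,0,-0.4],[-0.3,-0.35,0],[-0.3,-0.35,0]],"yaw":[0,0,0,0,0]}';python3 -m jog '{"hand":[1,1,1,1,1],"linear":[[-0.3,-0.35,0],[-0.3,-0.35,0],[-0.3,-0.35,0],[-0.3,-0.35,0],[-0.3,-0.35,0]],"yaw":[0,0,0,0,0]}'; python3 -m jog '{"hand":[1,1,1,1,1],"linear":[[-0.3,-0.35,0],[0,0,0],[0,0,0],[0,0,0],[0,0,0]],"yaw":[0,0.4,0,0,0]}'; python3 - <<'E'
from h import *
p,W=look('wD');fit(p,W,'H','S',438,-184,name='fD.png')
p=snapshot('top');W=cloud(p);save(p,'top2.png');fit(p,W,'Q','Q',449,200,name='ft4.png');fit(p,W,'L',None,529,95,zb=0);fit(p,W,None,'H',631,2,name='ft5.png')
E
```

```text
t: 14.8
tool_pos: [444.3, 198.5, 105.2]
eef_rot: [-179.4, -0.4, 137.5]
contact_force: [0.5, 0.2, 0.7]
finger_gap: 85.4
t: 15.3
tool_pos: [447.2, 107.7, 252.7]
eef_rot: [179.7, 0.3, 137.7]
contact_force: [1.5, -0.5, -1.0]
finger_gap: 85.2
t: 15.8
tool_pos: [437.8, -124.5, 250.2]
eef_rot: [180.0, 0.1, 137.5]
contact_force: [1.0, -0.7, -0.4]
finger_gap: 85.1
t: 16.3
tool_pos: [436.6, -167.8, 249.4]
eef_rot: [180.0, -0.0, 134.4]
contact_force: [0.5, 0.4, 0.1]
finger_gap: 85.5
t 16.35 [ 436.6 -167.7  249.4] [180.    0.  134.4]
{'pot': ([438.7, -183.6, -16.9], np.float64(0.018)), 'saucer': ([437.7, -183.1, 0.2], np.float64(0.025))}
{'pot': ([447.6, 199.9, -42.0], np.float64(0.054)), 'saucer': ([450.0, 198.2, -42.9], np.float64(0.045))}
{'pot': ([527.3, 93.8, 5.5], np.float64(0.041))}
{'saucer': ([631.0, 0.5, 1.0], np.float64(0.039))}
```

View pics/fD.png

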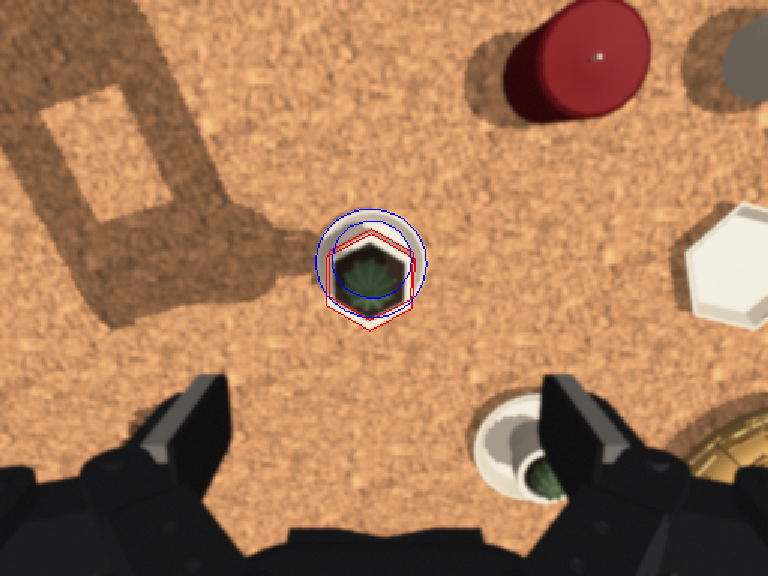

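View pics/ft4.png

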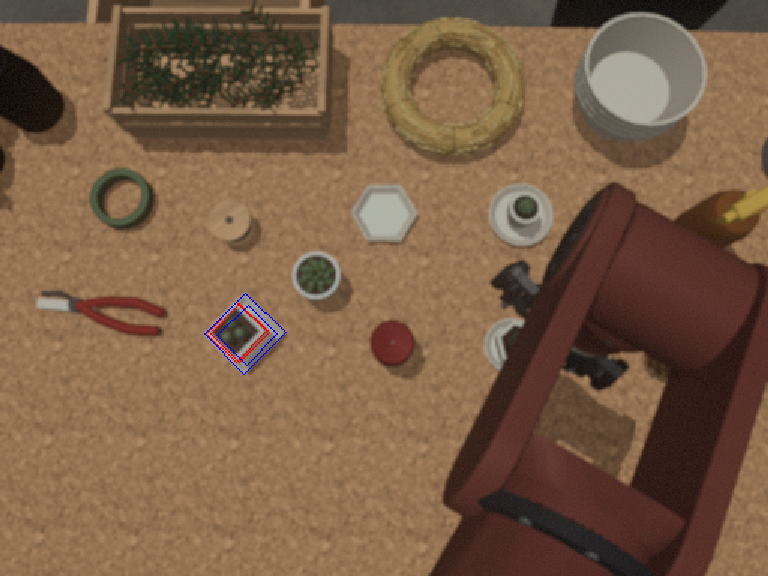

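```bash
python3 -m jog '{"hand":[1,1,1,1,1],"linear":[[-0.13,-0.1,0],[0,0,0.45],[0,0,0.45],[0,0,0.45],[0,0,0.4]],"yaw":[0.1,0,0,0,0]}'; python3 -m jog '{"hand":[1,1,0.3,0.3,0.3],"linear":[[0,0,0.15],[0,0,0.06],[0,0,0],[0,0,0],[0,0,0]],"yaw":[0,0,0,0,0]}'; python3 - <<'E'
from h import *
s=get_state();print(s['tool_pos'],s['eef_rot'])
E
```

```text
t: 16.9
tool_pos: [438.3, -185.4, 72.5]
eef_rot: [-180.0, 0.0, 133.5]
contact_force: [0.6, -0.3, 0.5]
finger_gap: 85.7
t: 17.4
tool_pos: [440.0, -186.0, 55.0]
eef_rot: [179.9, 0.2, 133.5]
contact_force: [0.1, 0.6, 0.2]
finger_gap: 55.3
[ 439.96842564 -185.95565932   54.99825898] [179.94753023   0.20499711 133.47849673]
```

```bash
python3 -m jog '{"hand":[-1,-1,-1,-1,-1],"linear":[[0,0,0],[0,0,0],[0,0,-0.05],[0,0,-0.15],[0,0,-0.4]],"yaw":[0,0,0,0,0]}'; python3 -m jog '{"hand":[-1,-1,-1,-1,-1],"linear":[[0,0,-0.3],[0,0.44,0],[0,0.44,0],[0,0.45,0],[0,0.45,0]],"yaw":[0,0,0,0,0]}'; python3 -m jog '{"hand":[-1,-1,-1,-1,-1],"linear":[[0.01,0.45,0],[0.01,0.44,0],[0,0,0],[0,0,0],[0,0,0]],"yaw":[0,0,-0.73,-0.73,-0.73]}'; python3 - <<'E'
from h import *
p,W=look('cB')
fit(p,W,None,'H',631,1.4,name='fcB.png')
E
```

```text
t: 17.9
tool_pos: [434.3, -182.5, 109.8]
eef_rot: [-179.8, -0.6, 133.5]
contact_force: [0.6, -0.3, -1.9]
finger_gap: 53.3
t: 18.4
tool_pos: [567.8, -61.1, 143.0]
eef_rot: [-179.9, -0.1, 133.5]
contact_force: [0.5, -1.1, -1.4]
finger_gap: 53.1
t: 18.9
tool_pos: [630.0, 0.9, 142.2]
eef_rot: [-179.9, -0.1, 151.3]
contact_force: [0.3, 0.5, -1.7]
finger_gap: 53.6
t 18.95 [629.9   0.7 142.3] [-1.799e+02 -1.000e-01  1.514e+02]
{'saucer': ([631.2, 2.6, 1.5], np.float64(0.011))}
```

View pics/fcB.png

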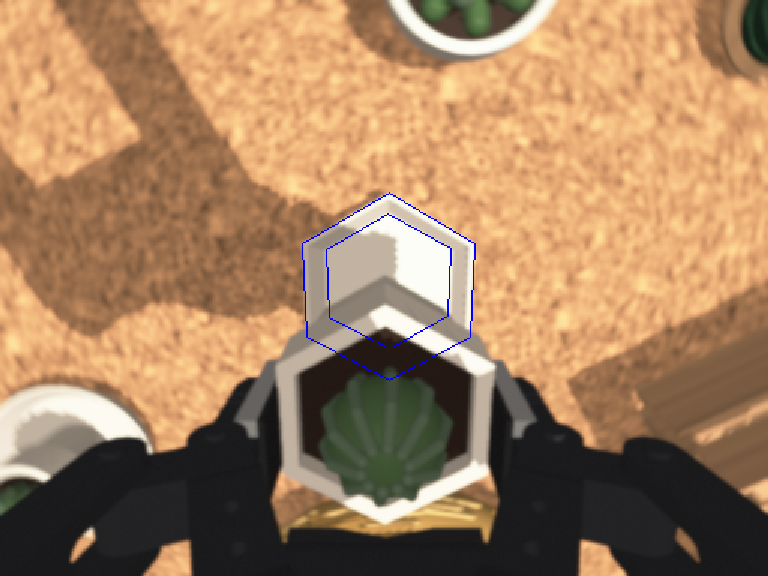

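```bash
python3 -m jog '{"hand":[-1,-1,-1,-1,-1],"linear":[[0,0.01,0.3],[0,0,0.3],[0,0,0.15],[0,0,0.04],[0,0,0.03]],"yaw":[0,0,0,0,0]}';python3 -m jog '{"hand":[-1,-1,-1,-1,-1],"linear":[[0,0,0.015],[0,0,0],[0,0,0],[0,0,0],[0,0,0]],"yaw":[0,0,0,0,0]}';python3 -m jog '{"hand":[-1,-1,-1,-1,-1],"linear":[[0,0,0.015],[0,0,0],[0,0,0],[0,0,0],[0,0,0]],"yaw":[0,0,0,0,0]}'
```

```text
t: 19.45
tool_pos: [631.3, 1.0, 61.1]
eef_rot: [-180.0, -0.0, 151.0]
contact_force: [-0.3, 1.0, -1.1]
finger_gap: 53.2
t: 19.95
tool_pos: [631.7, 1.0, 60.4]
eef_rot: [180.0, 0.0, 151.0]
contact_force: [0.6, 0.2, -1.2]
finger_gap: 53.7
t: 20.45
tool_pos: [631.3, 1.0, 58.3]
eef_rot: [-180.0, -0.0, 151.0]
contact_force: [0.1, 0.4, -1.5]
finger_gap: 53.3
```

```bash
python3 -m jog '{"hand":[-1,-1,-1,-1,-1],"linear":[[0,0,0.02],[0,0,0],[0,0,0],[0,0,0],[0,0,0]],"yaw":[0,0,0,0,0]}';python3 -m jog '{"hand":[-1,-1,-1,-1,-1],"linear":[[0,0,0.015],[0,0,0],[0,0,0],[0,0,0],[0,0,0]],"yaw":[0,0,0,0,0]}'
```

```text
t: 20.95
tool_pos: [631.4, 1.0, 56.3]
eef_rot: [180.0, 0.0, 151.0]
contact_force: [0.6, -0.2, -0.5]
finger_gap: 53.8
t: 21.45
tool_pos: [631.7, 1.0, 55.3]
eef_rot: [180.0, 0.0, 151.0]
contact_force: [-0.7, -0.4, 2.4]
finger_gap: 53.3
```

```bash
python3 -m jog '{"hand":[0.3,0.7,1,1,1],"linear":[[0,0,0],[0,0,0],[0,0,0],[0,0,-0.1],[0,0,-0.45]],"yaw":[0,0,0,0,0]}'; python3 -m jog '{"hand":[1,1,1,1,1],"linear":[[0,0,-0.45],[0,0,-0.45],[0,0,-0.45],[0,0,0],[0,0,0]],"yaw":[0,1,1,1,1]}';python3 -m jog '{"hand":[1,1,1,1,1],"linear":[[0,0,0],[0,0,0],[0,0,0],[0,0,0],[-0.4,0,0]],"yaw":[1,1,1,0.63,0]}'; python3 -m jog '{"hand":[1,1,1,1,1],"linear":[[-0.5,0,0],[-0.5,0,0],[-0.43,0,0],[0,0,0],[0,0,0]],"yaw":[0,0,0,0,0]}'; python3 - <<'E'
from h import *
p,W=look('wC');fit(p,W,'S','L',632,-200,name='fC.png')
p=snapshot('top');W=cloud(p);save(p,'top3.png');fit(p,W,'H','H',631,1,name='ft6.png')
E
```

```text
t: 21.95
tool_pos: [626.1, 1.5, 104.3]
eef_rot: [-179.7, -0.7, 151.0]
contact_force: [0.2, 0.5, 0.1]
finger_gap: 85.4
t: 22.45
tool_pos: [633.0, 0.9, 249.3]
eef_rot: [179.7, 0.2, 118.7]
contact_force: [-0.1, -1.0, -0.5]
finger_gap: 85.5
t: 22.95
tool_pos: [631.4, -35.4, 245.6]
eef_rot: [179.9, -0.1, 90.2]
contact_force: [-0.3, -0.8, -1.2]
finger_gap: 85.1
t: 23.45
tool_pos: [631.0, -183.0, 245.3]
eef_rot: [180.0, -0.0, 89.8]
contact_force: [0.6, 0.8, 0.4]
finger_gap: 85.2
t 23.5 [ 631.1 -181.8  245.2] [180.   -0.   89.9]
{'pot': ([631.5, -199.2, 5.2], np.float64(0.034)), 'saucer': ([632.3, -200.1, 1.7], np.float64(0.018))}
{'pot': ([629.8, 2.3, -0.3], np.float64(0.037)), 'saucer': ([630.7, 0.4, 1.7], np.float64(0.057))}
```

View pics/fC.png

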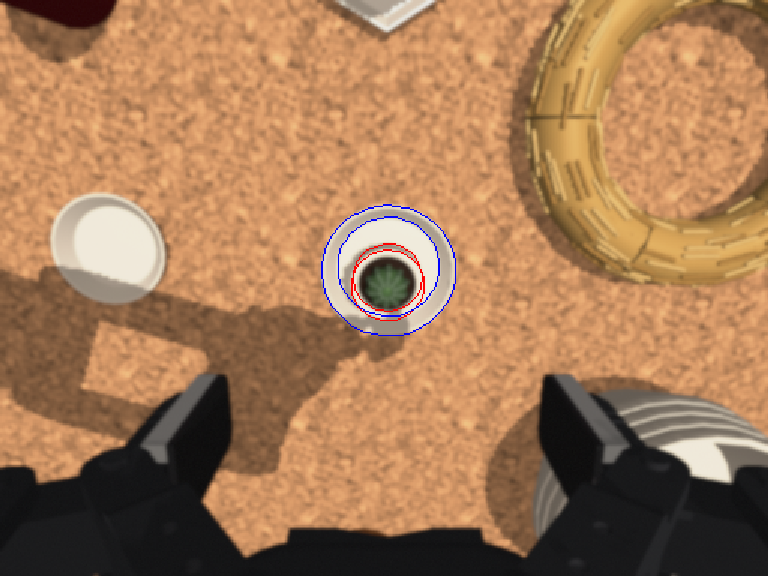

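View pics/ft6.png

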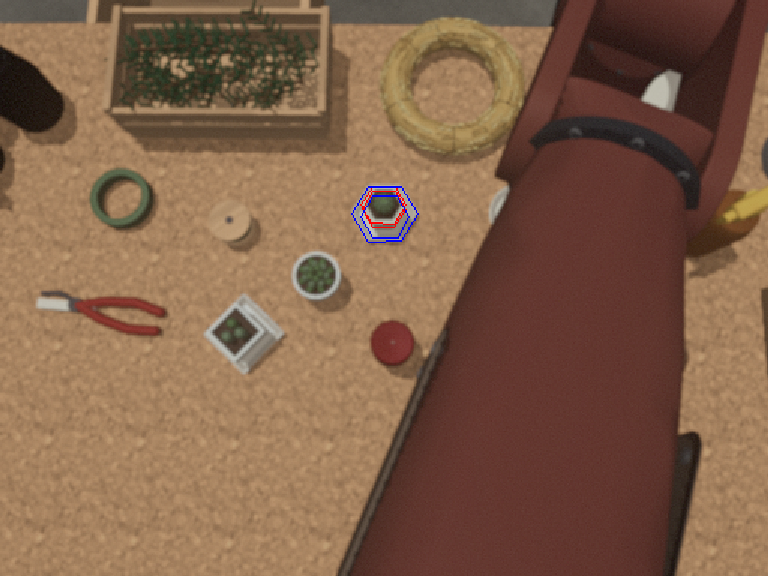

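```bash
python3 - <<'E'
from h import *
W=cloud(snapshot('wrist'))
P=W.reshape(-1,3);P=P[np.isfinite(P[:,0])]
for lo,hi in((15,60),(60,130)):
    m=(P[:,2]>lo)&(P[:,2]<hi)&(np.abs(P[:,1]+199)<60)&(P[:,0]>665)
    print(lo,m.sum(),P[m].min(0) if m.any() else '', P[m].max(0) if m.any() else '')
E
```

```text
15 7061 [ 665.28957778 -233.11191808   15.00833157] [ 881.95583847 -139.00108039   47.40880441]
60 0
```

```bash
python3 - <<'E'
from h import *
W=cloud(snapshot('wrist'))
P=W.reshape(-1,3);P=P[np.isfinite(P[:,0])]
m=(P[:,2]>18)&(np.abs(P[:,1]+199)<25)&(P[:,0]>660)&(P[:,0]<800)
print(m.sum(),P[m].min(0) if m.any() else '', P[m].max(0) if m.any() else '')
E
```

```text
4655 [ 671.86498935 -204.44490341   18.85946085] [ 799.97625684 -174.00087161  303.22885469]
```

```bash
python3 - <<'E'
from h import *
W=cloud(snapshot('wrist'))
P=W.reshape(-1,3);P=P[np.isfinite(P[:,0])]
for a in range(660,760,10):
    m=(P[:,2]>20)&(np.abs(P[:,1]+199)<20)&(P[:,0]>a)&(P[:,0]<a+10)
    print(a,m.sum(),P[m][:,2].min().round() if m.any() else '')
E
```

```text
660 0 
670 798 238.0
680 826 288.0
690 404 291.0
700 0 
710 0 
720 0 
730 0 
740 0 
750 18 26.0
```

```bash
python3 -m jog '{"hand":[1,1,1,1,1],"linear":[[-0.176,0.005,0],[0,0,0.45],[0,0,0.45],[0,0,0.45],[0,0,0.4]],"yaw":[0,0,0,0,0]}'; python3 -m jog '{"hand":[1,1,0.3,0.3,0.3],"linear":[[0,0,0.15],[0,0,0.08],[0,0,0],[0,0,0],[0,0,0]],"yaw":[0,0,0,0,0]}';  python3 -m jog '{"hand":[0.1,-0.1,-1,-1,-1],"linear":[[0,0,0],[0,0,0],[0,0,0],[0,0,0],[0,0,0]],"yaw":[0,0,0,0,0]}'; python3 -m jog '{"hand":[-1,-1,-1,-1,-1],"linear":[[0,0,0],[0,0,-0.05],[0,0,-0.1],[0,0,-0.25],[0,0,-0.4]],"yaw":[0,0,0,0,0]}'
```

```text
t: 24.2
tool_pos: [631.2, -200.0, 67.7]
eef_rot: [-180.0, 0.0, 90.0]
contact_force: [-0.0, 0.0, 0.0]
finger_gap: 85.6
t: 24.7
tool_pos: [633.8, -200.5, 49.8]
eef_rot: [179.7, 0.1, 90.0]
contact_force: [0.3, -0.6, 0.5]
finger_gap: 55.6
t: 25.2
tool_pos: [633.2, -200.3, 49.2]
eef_rot: [179.8, 0.1, 90.0]
contact_force: [-0.7, -0.0, 6.6]
finger_gap: 44.8
t: 25.7
tool_pos: [628.7, -198.3, 124.0]
eef_rot: [-179.6, -0.2, 89.9]
contact_force: [0.2, -0.0, -0.2]
finger_gap: 44.7
```

```bash
python3 -m jog '{"hand":[-1,-1,-1,-1,-1],"linear":[[0.04,-0.484,0],[0.04,-0.484,0],[0.04,-0.484,0],[0.04,-0.484,0],[0,0,0]],"yaw":[0,0,0,0,0]}'; python3 - <<'E'
from h import *
p,W=look('cD')
fit(p,W,None,'S',438,-183.5,name='fcD.png')
s=get_state();print(s['tool_pos'],s['contact_force'])
E
```

```text
t: 26.2
tool_pos: [428.7, -179.3, 122.9]
eef_rot: [-179.3, -0.4, 89.9]
contact_force: [-0.2, -0.1, -2.2]
finger_gap: 44.6
t 26.25 [ 433.2 -181.3  124.9] [-179.7   -0.2   89.9]
{'saucer': ([439.0, -183.9, 5.0], np.float64(0.011))}
[ 433.24119331 -181.2764509   124.88069292] [ 0.69319673 -0.66670589 -0.08241958]
```

View pics/fcD.png

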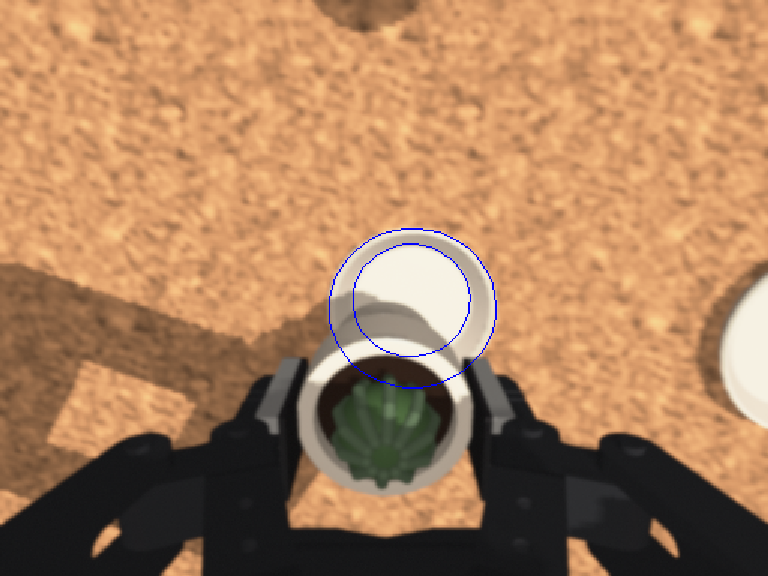

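Still swinging in the last row (px 385 versus saucer 412). I'll let it settle, then lower.

```bash
python3 -m jog '{"hand":[-1,-1,-1,-1,-1],"linear":[[0,0,0],[0,0,0],[0,0,0.2],[0,0,0.2],[0,0,0.1]],"yaw":[0,0,0,0,0]}';python3 -m jog '{"hand":[-1,-1,-1,-1,-1],"linear":[[0,0,0.05],[0,0,0.05],[0,0,0],[0,0,0],[0,0,0]],"yaw":[0,0,0,0,0]}'
```

```text
t: 26.75
tool_pos: [439.0, -183.5, 75.9]
eef_rot: [-180.0, -0.0, 90.0]
contact_force: [0.1, -0.3, -1.6]
finger_gap: 44.9
t: 27.25
tool_pos: [438.7, -183.8, 67.5]
eef_rot: [179.9, 0.0, 90.0]
contact_force: [-0.8, -0.4, -1.0]
finger_gap: 44.9
```

```bash
python3 -m jog '{"hand":[-1,-1,-1,-1,-1],"linear":[[0,0,0.05],[0,0,0.05],[0,0,0.04],[0,0,0.02],[0,0,0]],"yaw":[0,0,0,0,0]}';python3 -m jog '{"hand":[-1,-1,-1,-1,-1],"linear":[[0,0,0.015],[0,0,0],[0,0,0],[0,0,0],[0,0,0]],"yaw":[0,0,0,0,0]}'
```

```text
t: 27.75
tool_pos: [437.6, -183.1, 50.2]
eef_rot: [-179.9, -0.0, 89.9]
contact_force: [0.5, -0.7, -0.4]
finger_gap: 44.7
t: 28.25
tool_pos: [438.1, -183.4, 49.4]
eef_rot: [180.0, 0.0, 90.0]
contact_force: [0.7, 0.4, -0.2]
finger_gap: 44.7
```

```bash
python3 -m jog '{"hand":[-1,-1,-1,-1,-1],"linear":[[0,0,0.015],[0,0,0],[0,0,0],[0,0,0],[0,0,0]],"yaw":[0,0,0,0,0]}'
```

```text
t: 28.75
tool_pos: [438.3, -183.5, 49.2]
eef_rot: [-180.0, -0.0, 90.0]
contact_force: [-3.3, 2.1, 9.4]
finger_gap: 44.4
```

```bash
python3 -m jog '{"hand":[0,0.5,1,1,1],"linear":[[0,0,0],[0,0,0],[0,0,0],[0,0,-0.1],[0,0,-0.45]],"yaw":[0,0,0,0,0]}'; python3 -m jog '{"hand":[1,1,1,1,1],"linear":[[0,0,-0.5],[0,0,-0.5],[0,0,-0.45],[0.462,0.149,0],[0.462,0.149,0]],"yaw":[0,0,0,0,0]}';python3 -m jog '{"hand":[1,1,1,1,1],"linear":[[0.462,0.149,0],[0.462,0.149,0],[0.462,0.149,0],[0.462,0.149,0],[0,0,0]],"yaw":[0,0,0,0,0]}'; python3 -m jog '{"hand":[1,1,1,1,1],"linear":[[0,0,0],[0,0,0],[0,0,0],[0,0,0],[0,0,0]],"yaw":[0,0,0,0,0]}'; python3 - <<'E'
from h import *
p,W=look('wP');fit(p,W,'L',None,528,94,zb=0,name='fP.png')
p=snapshot('top');W=cloud(p);save(p,'top4.png');fit(p,W,'S','S',438,-184,name='ft7.png');fit(p,W,None,'L',632,-200)
E
```

```text
t: 29.25
tool_pos: [433.8, -180.9, 98.8]
eef_rot: [-179.4, -0.4, 89.9]
contact_force: [0.8, -0.3, -0.5]
finger_gap: 85.4
t: 29.75
tool_pos: [469.7, -91.6, 251.5]
eef_rot: [179.6, 0.1, 89.7]
contact_force: [0.7, -0.3, -1.0]
finger_gap: 85.7
t: 30.25
tool_pos: [528.6, 98.8, 248.6]
eef_rot: [179.9, -0.1, 90.3]
contact_force: [-0.5, -0.9, 0.0]
finger_gap: 85.3
t: 30.75
tool_pos: [527.6, 92.7, 247.9]
eef_rot: [180.0, 0.0, 89.8]
contact_force: [-0.6, -1.0, -0.1]
finger_gap: 85.7
t 30.8 [527.7  92.9 247.9] [180.   -0.   89.9]
{'pot': ([527.8, 94.2, -1.4], np.float64(0.025))}
{'pot': ([437.1, -182.7, 2.7], np.float64(0.058)), 'saucer': ([438.4, -184.4, 6.6], np.float64(0.067))}
{'saucer': ([633.0, -201.4, 2.4], np.float64(0.043))}
```

View pics/fP.png

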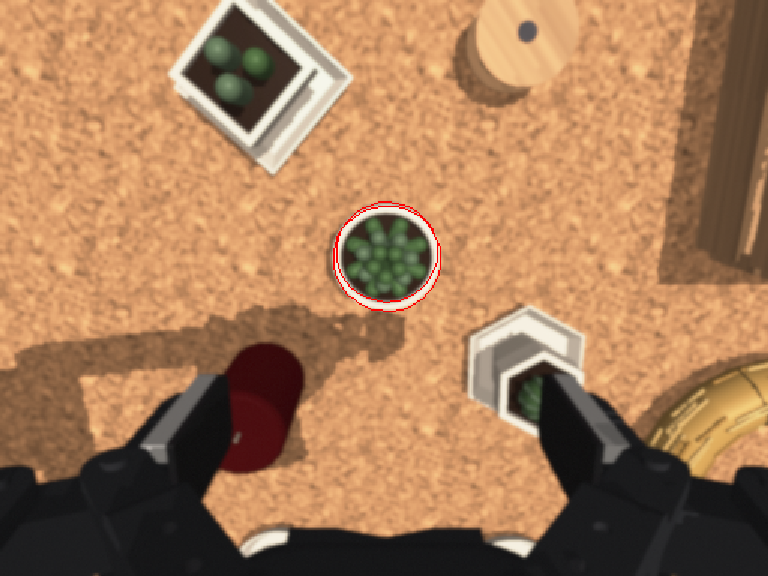

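View pics/ft7.png

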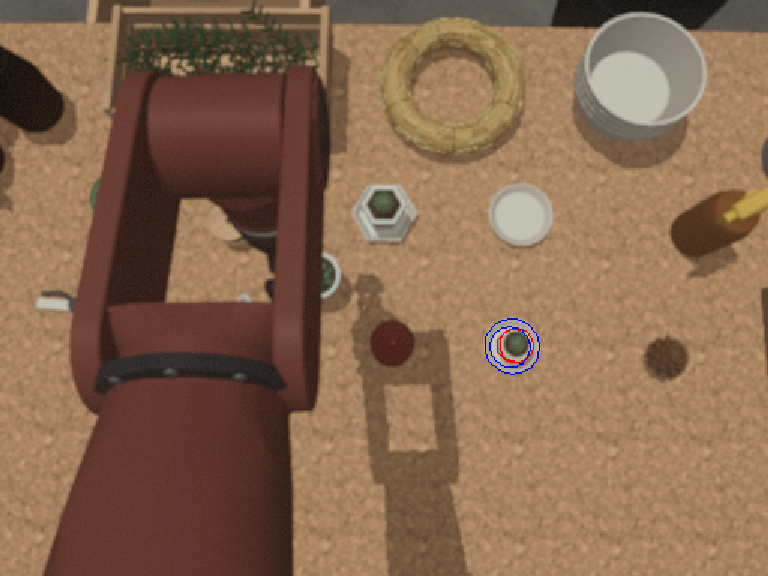

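```bash
python3 -m jog '{"hand":[1,1,1,1,1],"linear":[[0.01,0,0],[0,0,0.45],[0,0,0.45],[0,0,0.45],[0,0,0.4]],"yaw":[0,0,0,0,0]}'; python3 -m jog '{"hand":[1,1,0.3,0.3,0.3],"linear":[[0,0,0.15],[0,0,0.06],[0,0,0],[0,0,0],[0,0,0]],"yaw":[0,0,0,0,0]}';  python3 -m jog '{"hand":[-1,-1,-1,-1,-1],"linear":[[0,0,0],[0,0,0],[0,0,0],[0,0,0],[0,0,-0.05]],"yaw":[0,0,0,0,0]}'; python3 -m jog '{"hand":[-1,-1,-1,-1,-1],"linear":[[0,0,-0.15],[0,0,-0.3],[0,0,-0.4],[0,0,-0.4],[0,0,-0.3]],"yaw":[0,0,0,0,0]}'
```

```text
t: 31.35
tool_pos: [527.2, 94.7, 70.9]
eef_rot: [-180.0, -0.0, 90.0]
contact_force: [0.3, 0.8, -0.0]
finger_gap: 85.2
t: 31.85
tool_pos: [529.7, 94.8, 54.0]
eef_rot: [179.8, -0.0, 90.0]
contact_force: [0.2, -0.4, -2.5]
finger_gap: 64.6
t: 32.35
tool_pos: [527.5, 94.7, 56.9]
eef_rot: [-180.0, 0.0, 90.0]
contact_force: [0.1, -0.3, -2.7]
finger_gap: 64.6
t: 32.85
tool_pos: [528.0, 94.8, 215.0]
eef_rot: [179.9, -0.0, 90.0]
contact_force: [0.9, 0.2, -2.7]
finger_gap: 64.4
```

```bash
python3 -m jog '{"hand":[-1,-1,-1,-1,-1],"linear":[[-0.42,0.15,0],[-0.42,0.15,0],[-0.42,0.15,0],[-0.42,0.15,0],[-0.42,0.15,0]],"yaw":[0,0,0,0,0]}'; python3 -m jog '{"hand":[-1,-1,-1,-1,-1],"linear":[[-0.42,0.15,0],[-0.43,0.15,0],[0,0,0],[0,0,0],[0,0,0.3]],"yaw":[0,0,0,0,0]}'; python3 -m jog '{"hand":[-1,-1,-1,-1,-1],"linear":[[0,0,0.3],[0,0,0.1],[0,0,0],[0,0,0],[0,0,0]],"yaw":[0,0,0,0,0]}'; python3 - <<'E'
from h import *
p,W=look('cC')
fit(p,W,None,'L',632,-200.5,name='fcC.png')
E
```

```text
t: 33.35
tool_pos: [602.2, -116.8, 212.1]
eef_rot: [-180.0, -0.0, 90.0]
contact_force: [-0.4, 1.1, -2.3]
finger_gap: 64.6
t: 33.85
tool_pos: [635.5, -200.9, 187.3]
eef_rot: [179.5, 0.2, 90.0]
contact_force: [1.2, 0.5, -2.3]
finger_gap: 65.2
t: 34.35
tool_pos: [633.9, -200.5, 144.3]
eef_rot: [179.8, 0.1, 90.0]
contact_force: [0.8, 1.0, -2.9]
finger_gap: 65.0
t 34.4 [ 633.9 -200.7  144.3] [1.798e+02 1.000e-01 9.000e+01]
{'saucer': ([632.4, -200.3, 3.5], np.float64(0.008))}
```

View pics/fcC.png

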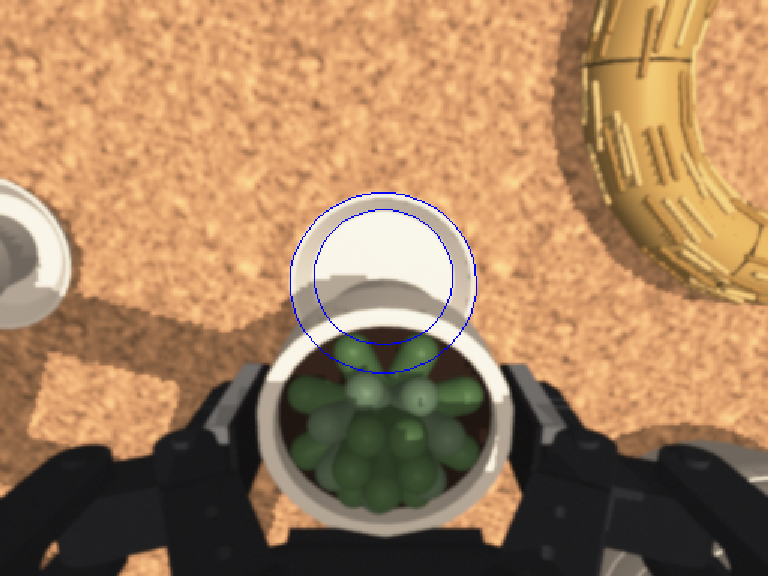

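Aligned. Lower.

```bash
python3 -m jog '{"hand":[-1,-1,-1,-1,-1],"linear":[[0,-0.01,0.3],[0,0,0.3],[0,0,0.15],[0,0,0.03],[0,0,0]],"yaw":[0,0,0,0,0]}'; python3 -m jog '{"hand":[-1,-1,-1,-1,-1],"linear":[[0,0,0.03],[0,0,0.02],[0,0,0],[0,0,0],[0,0,0]],"yaw":[0,0,0,0,0]}'
```

```text
t: 34.9
tool_pos: [631.8, -200.5, 64.2]
eef_rot: [180.0, 0.0, 90.0]
contact_force: [-0.2, -0.3, -2.1]
finger_gap: 64.5
t: 35.4
tool_pos: [631.7, -200.5, 59.2]
eef_rot: [180.0, 0.0, 90.0]
contact_force: [0.2, 0.1, -2.3]
finger_gap: 65.0
```

```bash
python3 -m jog '{"hand":[-1,-1,-1,-1,-1],"linear":[[0,0,0.015],[0,0,0],[0,0,0],[0,0,0],[0,0,0]],"yaw":[0,0,0,0,0]}'; python3 -m jog '{"hand":[-1,-1,-1,-1,-1],"linear":[[0,0,0.015],[0,0,0],[0,0,0],[0,0,0],[0,0,0]],"yaw":[0,0,0,0,0]}'
```

```text
t: 35.9
tool_pos: [631.8, -200.5, 59.0]
eef_rot: [180.0, 0.0, 90.0]
contact_force: [-3.9, 0.8, 4.8]
finger_gap: 64.6
t: 36.4
tool_pos: [631.8, -200.6, 59.0]
eef_rot: [-180.0, 0.0, 90.0]
contact_force: [-6.1, 2.1, 12.0]
finger_gap: 65.0
```

```bash
python3 -m jog '{"hand":[0.6,0.8,1,1,1],"linear":[[0,0,-0.01],[0,0,0],[0,0,0],[0,0,-0.1],[0,0,-0.45]],"yaw":[0,0,0,0,0]}'; python3 -m jog '{"hand":[1,1,1,1,1],"linear":[[0,0,-0.5],[0,0,-0.5],[0,0,-0.5],[0.33,-0.33,0],[0.33,-0.33,0]],"yaw":[0,0,0,0,0]}';python3 -m jog '{"hand":[1,1,1,1,1],"linear":[[0.33,-0.33,0],[0.33,-0.33,0],[0.33,-0.33,0],[0.33,-0.33,0],[0,0,0]],"yaw":[0,0,0,0,0]}'; python3 - <<'E'
from h import *
s=get_state();print(s['t'],s['tool_pos'])
p=snapshot('top');W=cloud(p);save(p,'top5.png')
fit(p,W,'L','L',632,-200,name='e1.png');fit(p,W,'S','S',438,-184);fit(p,W,'Q','Q',449,200);fit(p,W,'H','H',631,1)
p=snapshot('scene');save(p,'sc5.png')
E
```

```text
t: 36.9
tool_pos: [626.6, -198.3, 105.6]
eef_rot: [-179.3, -0.3, 89.9]
contact_force: [0.3, 0.4, -0.2]
finger_gap: 85.5
t: 37.4
tool_pos: [567.1, -135.0, 266.1]
eef_rot: [179.6, 0.1, 89.9]
contact_force: [-0.2, 0.5, -0.6]
finger_gap: 85.0
t: 37.9
tool_pos: [429.5, 0.9, 261.1]
eef_rot: [-179.8, -0.1, 90.2]
contact_force: [0.8, 0.1, 0.1]
finger_gap: 85.6
37.9 [429.541915     0.93486458 261.05130861]
{'pot': ([631.2, -201.9, 9.3], np.float64(0.055)), 'saucer': ([632.1, -200.4, 15.1], np.float64(0.035))}
{'pot': ([437.1, -182.2, 3.5], np.float64(0.063)), 'saucer': ([438.5, -184.5, 10.2], np.float64(0.057))}
{'pot': ([448.7, 200.7, -43.3], np.float64(0.41)), 'saucer': ([451.2, 198.1, -40.1], np.float64(0.035))}
{'pot': ([629.9, 1.6, 1.9], np.float64(0.102)), 'saucer': ([633.1, 1.0, -0.4], np.float64(0.06))}
```

View pics/e1.png

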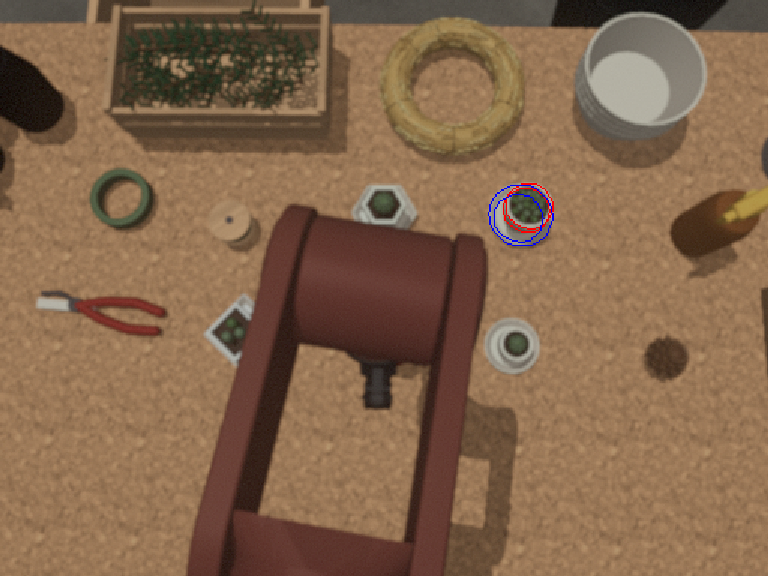

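View pics/sc5.png

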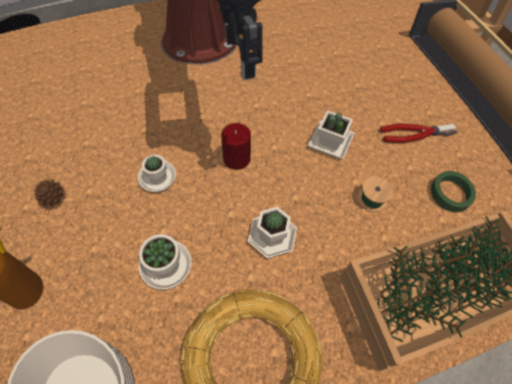

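```bash
python3 -m jog '{"hand":[1,1,1,1,1],"linear":[[0,0,0],[0,0,0],[0,0,0],[0,0,0],[0,0,0]],"yaw":[0,0,0,0,0]}'; python3 -c "
from workcell import sign_off; print(sign_off())"
```

```text
t: 38.5
tool_pos: [433.9, -2.6, 261.6]
eef_rot: [-180.0, -0.0, 89.9]
contact_force: [-0.9, 0.1, -0.3]
finger_gap: 85.5
the job is handed in; nothing more can be done
None
```

All four pots are on their own saucers and the job was handed in at 38.5 s of the 109 s allowed; sign-off gave no verdict. The pots were swapped in a four-way cycle, so I parked the large round pot on free bench. I then moved square, six-sided and small round to their saucers, and the large round last. I lowered each pot until the arm felt contact, then released it.

**Position and angle:** camera fits after each placing put every pot within about 4 mm of its saucer's centre (limit 15 mm). Parallel error was about 1° for the square pot and 2° for the six-sided pot (limit 14°).

**Disagreeing fits:** in the last top view the arm covered part of the square and six-sided pots, so their final fits were poor (residuals 0.41 and 0.10). For those two I rely on their clear earlier fits and the last overview picture.

**Final pictures:** all pots look upright and flat. I saw no sign that the saucers, candle or spool had moved. The saucers' fitted positions changed by about 2 mm, but I did not measure the candle and spool. The gripper was open and clear.

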